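Set the stop pin in the bracelet jig

TASK

Take the red-handled spring pin out of its wooden stand and rest its tip lightly on the black strip of the blue-ended bending jig, near one end of the strip's centre line. Feel along the line with the tip, pressing gently, until it drops into the hole that you can hardly make out by eye, then press the pin fully home so its collar sits flat on the strip, and let go of it. Never force the pin against the jig or lever it over in the hole, and leave the jar, the palette and the screwdriver where they are.

Things in the scene. Friction and masses are not known exactly. Their poses are not given: they have to be found in the camera images.
- jig: Bending jig fixed to the bench, 96 x 250 x 42 mm high: a black strip lies open between two aluminium rails (top at 38 mm) and two blue end blocks (top at 42 mm, with discs up to 52 mm). Origin at the centre of the underside; x across the jig, y along its 250 mm, z up. A push of the pin on the jig above 15 N, down or sideways, is forcing it.
- strip_mid (a point): Middle of the open black strip (50 x 110 mm), on its surface, 34 mm above the bench; axes as the jig's. The line x = 0 is the centre line. On it lies one unmarked blind hole, 9.5 mm wide, 22 mm deep, rim chamfered 1.5 mm. The strip is clamped anew each time: the hole may be at any y from -30 to +30 mm (no reading gives it). Beyond that, to y = +-55 mm, the strip is plain.
- pin: Loose spring locating pin, 70 to 110 g, upright in the stand at the start. Origin at its tip, z up along the pin. Steel point 3.6 mm wide, tapering over 5 mm to a shank 8 mm wide; steel collar 20 mm wide with its underside 18 mm and top 22 mm above the tip; above it a stem on which a red sleeve (the handle, 24 mm wide, 42 mm long) slides, at rest 36 to 78 mm above the tip.
- sleeve (a joint): How far the red sleeve is pushed down on its stem towards the collar against the spring, 0 to 0.012 m (hard stop). The first movement takes 2.1 N, each further mm 0.3 N: 5 mm presses the tip down with about 3.6 N. When the tip drops into the hole the spring extends and this force vanishes.
- pin_tip (a point): The middle of the pin's pointed lower end. Held by a light grip the pin turns in the fingers about their closing line under a side load of about 6 N at the tip: once the tip is in the hole, moving on sideways levers it over. Leaning by more than 0.2 rad with the tip in the hole is levering.
- pin_grip (a point): Where to grip the pin: the middle of the red sleeve, on its axis; 60 mm above the tip when the spring is at rest, nearer when the sleeve is pushed down.
- stand: Fixed wooden block 70 x 70 x 34 mm high with a hole 11 mm wide and 26 mm deep in the middle of its top, in which the pin stands with its collar on the top. Origin at the centre of the underside. The pin must be lifted 20 mm to come clear of it.
- jar: Loose glass jar with copper lid, 72 mm diameter, 120 mm high, origin at the centre of the underside. Bystander.
- palette: Loose white round paint palette, 130 mm diameter, 10 mm thick, origin at the centre of the underside. Bystander.
- screwdriver: Loose screwdriver with blue handle, lying on the bench, origin under its middle. Bystander.
Things that resemble listed ones, but are neither listed nor needed, are in the scene too. Of the things that look like the pin, the smallest one is meant.

How it is judged:
By the outcome, as a careful person would: the job done as asked, in the order asked, and still so for the second after the job is handed in, with the robot touching nothing.
It also fails if it takes over 64 s, if anything falls off the work surface, if the arm or the gripper's body presses on something with over 40 N, if the wrist force passes 120 N, or if a joint passes its speed limit or range.

ROBOT

A 7-joint arm with a two-finger parallel gripper is mounted at the origin on the work surface. World frame = base frame: x ahead of the robot, y to its left, z up, the work surface at z = 0. Lengths are in mm, angles in rad, forces in N, time in s.
With the tool pointing down it reaches from about 400 to 875 mm from the base axis. Payload 4.4 kg.
Tool frame: the origin (TCP) lies at the very end of the fingers, on their centre line; the grasp point (between the pads) lies ctrl.grip_point_offset behind it (ctrl.grip_point_offset is the distance from the TCP to the grasp point, in mm); z points along the fingers, y is the line along which they close (so a half turn about z gives the same grasp; the last joint's range is limited). The gripper opens to 85 mm and grips with 20 to 120 N. Pads are 22 mm wide; open, the fingers measure 114 mm over their backs; the gripper's body (76 mm by 85 mm) begins 54 mm behind the grasp point. The pads swing forward as they close: fully open they stand 13 mm farther back than shut.
Start: joints at [1.155, 0.628, 0.038, 1.517, -0.027, 0.996, -0.02], TCP at [222.79, -610.641, 203.713] pointing down, gripper open.
Joint ranges: [-3.06, 3.06], [-0.37, 2.12], [-1.25, 1.32], [0.18, 2.47], [-1.1, 4.24], [0.23, 1.98], [-2.94, 2.94]. Speed limits (rad/s): [2.57, 2.57, 3.14, 3.14, 3.14, 3.14, 3.14].

INTERFACE

Orientations are given as [roll, pitch, yaw] about the fixed x, y, z axes, in that order (R = Rz(yaw) Ry(pitch) Rx(roll)).
In Python, from cell import read_state, cams, ctrl, models gives the robot as it stands. The module is installed in compiled form; this text tells all that it offers.
- The arm moves only by the shell command python3 -m creep FILE, which reads ROWS from the file FILE. ROWS is a JSON object whose key "segments" holds a list of rows, 1 to 12 of them, each of 7 numbers: dx, dy, dz in mm, then a rotation vector rx, ry, rz in rad, then the finger opening in mm; each row shifts and turns the commanded pose from where the row before left it, along the tool's axes as they then stand; what a row does not reach is not made up. A row lasts 1/10 s, in which the tool goes at most 50 mm and 0.15 rad, less where a joint would pass 70% of its speed; a pose out of reach is approached as far as the arm can. The fingers move at their own pace and stop on an object; the grip force is fixed at half the most. Time passes only in rows, so rows that do not move let the fingers close. It prints the time, the measured TCP pose, the force, the opening and the grip force at its end. Input that does not fit is refused with a message, and nothing moves.
- read_state(): the state, without advancing time (a new reading comes with each control period).
- cams.get_image(name): name is "scene" or "top" or "wrist"; returns (picture, depth): 420x560x3 uint8, blue, green, red; 420x560 float32, mm along the optical axis (not along the pixel's ray), 0 where there is no reading.
- cams.calibration(name): a dict with "fx", "fy", "cx", "cy" (pixels), "k1" (the pictures are not rectified: a ray, as slopes to the right and down, at radius r is drawn at 1 + k1 r^2 times it, then the intrinsics apply), "rvec" (rotation vector, rad) and "tvec" (3), from world to camera coordinates, as OpenCV has them; the wrist camera has in their place "hand_eye" (4x4, takes a point from camera to tool coordinates, whose origin is the TCP and whose axes are the flange's). Camera axes: x right, y down, z forward; pixel columns grow to the right and rows downward; lengths in mm; the calibration is good to about 2 mm. A picture is of the moment at which its call begins: read the wrist's pose just before it. calibration takes no time and is no camera call.
- ctrl.finish_job(): hands the job in; it is judged then, once.
Trained networks look in the newest picture that a camera, given by its name, has taken for a name from the list of things; names that differ only in an ending like _2 or _b are one class to them, and where a whole thing is asked for, a point or a joint stands for the part that bears it (a point fixed in the world has none). Each returns a list of dicts, best first, with "confidence" (0 to 1); they miss things now and then, are a little off and sometimes report something else, mostly with a low value. They report only what shows in the picture. A call takes as long as a camera call. They do not tell look-alikes from the thing itself.
- models.search_frame(thing, camera): "extent" ([left, top, right, bottom] in pixels, round what is visible of it).
- models.mark_of(thing, camera): "position" ([column, row] in pixels: a listed point, or the origin of a listed thing).
The state is a dict: "clock": time; "qpos": joint angles; "qd": joint speeds; "tau": joint torques, N m; "eef_pos": TCP position; "tool_rot": TCP orientation; "force": force on the tool from outside, world axes, zero at the start; "torque": the same for the moment, N m; "width": finger opening in mm; "gripper_force": force on a finger pad.
Only numpy, scipy, OpenCV 4.12 (cv2) and the standard library are available. Lean on these libraries where they do the work, as an engineer would, in place of code of your own. Each camera call takes 0.05 s, during which the arm holds its last target. There are 200 camera calls.

## Working session

There is one attempt and no reset: what is moved stays moved. The work goes in short steps, Python scripts to look and compute and a shell command to move; the robot and the scene stay as the last step left them, time stands still between calls to the robot, and variables do not carry over. Pictures are saved under pics/ and viewed, at most 10 in all, crops included, and the job is handed in when it is done.

```bash
ls; mkdir -p pics
cat > h.py <<'E'
import numpy as np, cv2
from scipy.spatial.transform import Rotation as R
from cell import read_state, cams, ctrl, models
def pose(s=None):
    s=s or read_state(); T=np.eye(4); T[:3,:3]=R.from_euler('xyz',s['tool_rot']).as_matrix() if np.size(s['tool_rot'])==3 else np.array(s['tool_rot']); T[:3,3]=s['eef_pos']; return T
def c2w(name,T=None):
    c=cams.calibration(name)
    if name=='wrist': return T@np.array(c['hand_eye'])
    M=np.eye(4); M[:3,:3]=cv2.Rodrigues(np.array(c['rvec'],float))[0]; M[:3,3]=np.ravel(c['tvec']); return np.linalg.inv(M)
def ray(name,px,T=None):
    c=cams.calibration(name); d=np.array([(px[0]-c['cx'])/c['fx'],(px[1]-c['cy'])/c['fy']]); u=d.copy()
    for _ in range(20): u=d/(1+c['k1']*(u@u))
    return u
def world(name,px,z,T=None):  # z = depth along axis
    u=ray(name,px); M=c2w(name,T); return (M@np.array([u[0]*z,u[1]*z,z,1]))[:3]
def onplane(name,px,h,T=None):
    M=c2w(name,T); u=ray(name,px); d=M[:3,:3]@np.array([u[0],u[1],1]); o=M[:3,3]; return o+d*(h-o[2])/d[2]
def tri(obs): # list of (name,px,T)
    A=np.zeros((3,3)); b=np.zeros(3)
    for n,p,T in obs:
        M=c2w(n,T); u=ray(n,p); d=M[:3,:3]@np.array([u[0],u[1],1]); d/=np.linalg.norm(d); P=np.eye(3)-np.outer(d,d); A+=P; b+=P@M[:3,3]
    return np.linalg.solve(A,b)
E
python3 - <<'E'
from h import *
s=read_state(); print(s, ctrl.grip_point_offset)
ims=[]
for n in ['scene','top']:
    im,d=cams.get_image(n); cv2.imwrite(f'pics/{n}0.png',im); np.save(f'pics/{n}d.npy',d)
    for t in ['pin','pin_tip','pin_grip','jig','strip_mid','stand','jar','palette','screwdriver']:
        a=models.search_frame(t,n) if t!='strip_mid' else []; b=models.mark_of(t,n)
        print(n,t,[(np.round(x['extent']),round(x['confidence'],2)) for x in a[:4]],[(np.round(x['position'],1),round(x['confidence'],2)) for x in b[:4]])
E
```

```text
pics
{'clock': 0.0, 'qpos': array([ 1.1551626 ,  0.62931602,  0.03847027,  1.51838341, -0.02699568,
        0.99627359, -0.01999772]), 'qd': array([ 0.00013843,  0.00205105,  0.00131554,  0.00010264, -0.00022028,
        0.00073608,  0.00047573]), 'tau': array([-4.27256737e-04, -5.63385451e+01,  1.22651696e+00, -1.93435282e+01,
        1.11352064e-02,  1.06611487e-02,  5.72616131e-06]), 'eef_pos': array([ 222.56056436, -609.99362364,  202.80422558]), 'tool_rot': array([-3.13973156e+00,  4.34662841e-05,  3.49815143e-01]), 'force': array([-0.10322788,  0.60543437,  0.15854172]), 'torque': array([-0.05020806,  0.02877157, -0.0225317 ]), 'gripper_force': 0.0, 'width': 85.26054121000978} 18.700000000000003
scene pin [(array([351., 222., 379., 271.]), 0.94), (array([380., 192., 400., 229.]), 0.81), (array([384., 144., 407., 196.]), 0.7)] [(array([359.4, 270.5]), 0.95), (array([384.1, 227.1]), 0.58), (array([385.8, 193.9]), 0.57)]
scene pin_tip [(array([357., 224., 382., 271.]), 0.72), (array([386., 143., 411., 192.]), 0.6)] [(array([384.4, 226.3]), 0.82), (array([387., 190.]), 0.76), (arra
[... 1478 characters left out ...]
([157.7, 295.4]), 0.9), (array([237.8, 196.4]), 0.8), (array([181.5, 265.1]), 0.58)]
top jig [(array([277., 261., 419., 327.]), 0.64), (array([172., 258., 188., 270.]), 0.4)] [(array([344.6, 292.1]), 0.98)]
top strip_mid [] [(array([345.1, 288.6]), 0.83)]
top stand [(array([165., 242., 211., 284.]), 0.81)] [(array([191.7, 260.8]), 0.88)]
top jar [(array([366., 110., 422., 164.]), 0.66)] [(array([381.1, 143.7]), 0.66), (array([166.3, 137.3]), 0.37)]
top palette [(array([236., 110., 304., 181.]), 0.93), (array([170., 259., 193., 273.]), 0.25)] [(array([265.7, 145.8]), 0.69), (array([383.5, 146.4]), 0.68)]
top screwdriver [(array([154.,  86., 182., 186.]), 0.95)] [(array([164.6, 135.6]), 0.74)]
```

```bash
python3 -c "
import cv2,numpy as np
a=cv2.imread('pics/scene0.png');b=cv2.imread('pics/top0.png')
cv2.imwrite('pics/a1.png',cv2.resize(a,(800,600)));cv2.imwrite('pics/a2.png',cv2.resize(b,(800,600)))"
```

```text
(no output)
```

View pics/scene0.png

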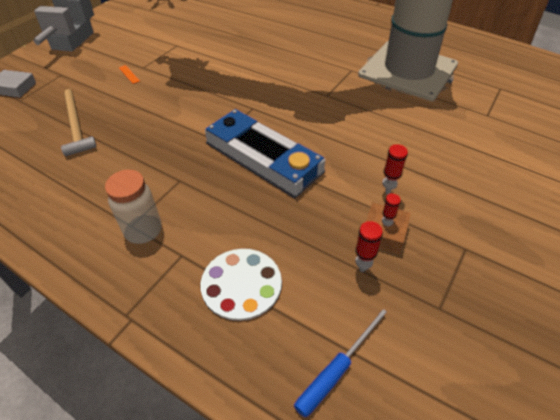

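View pics/top0.png

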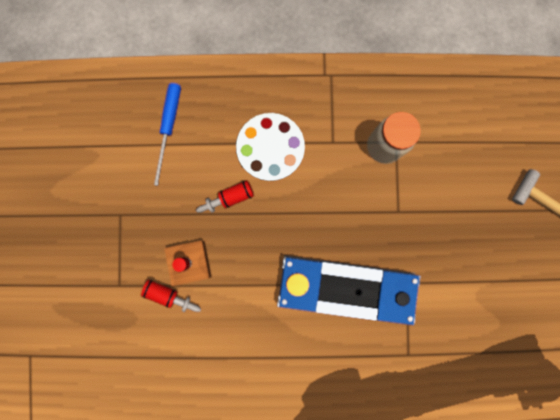

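Scene view: three red-handled pins, at about (394,165), (391,207) and (369,241). In top view they are at about (227,197), (180,265) and (172,295). The two larger ones lie loose on the bench. The smallest, scene (391,207) / top (180,265), stands in the wooden block, so I choose that one. The jig is at top (348,292), with a faint dark spot at (358,292). I'll check the choice in one close crop.

Run:
```python
from h import *
a=cv2.imread('pics/scene0.png');b=cv2.imread('pics/top0.png')
c1=cv2.resize(a[180:260,350:430],(400,400),interpolation=cv2.INTER_CUBIC);c2=cv2.resize(b[235:315,140:220],(400,400),interpolation=cv2.INTER_CUBIC)
c3=cv2.resize(b[250:332,275:425],(800,437),interpolation=cv2.INTER_CUBIC)
cv2.imwrite('pics/c1.png',np.hstack([c1,c2])); cv2.imwrite('pics/c3.png',c3)
g=tri([('scene',(391.6,207.5),None),('top',(181.0,265),None)]);print('grip tri',g)
t=tri([('scene',(384.3,226.7),None),('top',(187.4,263.6),None)]);print('tip tri',t)
print('jig tri',tri([('scene',(262.8,143.),None),('top',(345.1,290),None)]))
d=np.load('pics/topd.npy')
for p in [(180,265),(205,265),(345,285),(200,250),(345,270),(325,270),(220,290)]: print(p,d[p[1],p[0]],world('top',p,d[p[1],p[0]]))
# stand-plane
for p in [(187.4,263.6)]: print(onplane('top',p,12),onplane('top',(181,265),78))
# red top cap centre
hsv=cv2.cvtColor(b,cv2.COLOR_BGR2HSV); m=((hsv[...,0]<6)|(hsv[...,0]>174))&(hsv[...,1]>200); 
n,l,st,ce=cv2.connectedComponentsWithStats(m.astype(np.uint8)); print([(s,c) for s,c in zip(st,ce) if 20<s[4]<5000])
# jig blue outline
m=((hsv[...,0]>100)&(hsv[...,0]<125)&(hsv[...,1]>150)).astype(np.uint8); m[:200]=0
n,l,st,ce=cv2.connectedComponentsWithStats(m); 
for i in range(1,n):
  if st[i,4]>100: print(st[i],ce[i],cv2.minAreaRect(np.argwhere(l==i)[:,::-1].astype(np.float32)),onplane('top',ce[i],42))
# black strip
m=(b.max(2)<60).astype(np.uint8); m[:255]=0;m[325:]=0
n,l,st,ce=cv2.connectedComponentsWithStats(m)
for i in range(1,n):
  if st[i,4]>100: 
    r=cv2.minAreaRect(np.argwhere(l==i)[:,::-1].astype(np.float32)); print('blk',st[i],ce[i],r,onplane('top',r[0],34),[onplane('top',q,34).round(1) for q in cv2.boxPoints(r)])
```

```text
grip tri [535.12313385 164.41122276  69.27563865]
tip tri [536.03432755 162.70317898  17.93289866]
jig tri [ 487.42025532 -125.79865967   43.22659551]
(180, 265) 717.7466 [536.49444963 159.79905008  95.02028558]
(205, 265) 778.7999 [533.4038399  128.16915313  33.51039042]
(345, 285) 775.31213 [ 494.71737371 -126.08843569   33.67440767]
(200, 250) 780.1889 [560.75267309 137.21768495  34.17899602]
(345, 270) 771.1808 [ 522.21342011 -125.63455683   39.8749224 ]
(325, 270) 774.61176 [522.47661506 -89.83672312  36.5159426 ]
(220, 290) 807.547 [484.60023357 105.40497722   0.9928621 ]
[535.23416196 165.09535539  12.        ] [535.70661342 162.0156713   78.        ]
[(array([262, 119,   9,   9,  60], dtype=int32), array([265.91666667, 122.73333333])), (array([218, 181,  35,  27, 510], dtype=int32), array([235.3745098 , 193.76862745])), (array([173, 257,  16,  15, 184], dtype=int32), array([180.20108696, 264.10869565])), (array([141, 280,  36,  27, 531], dtype=int32), array([158.18832392, 292.85499058]))]
[ 280  258   41   53 1225] [302.47918367 283.67755102] ((300.39080810546875, 283.8188171386719), (38.12922668457031, 48.83449172973633), 7.594643592834473) [498.85176992 -48.44224118  42.        ]
[ 378  271   40   53 1520] [396.05460526 296.88947368] ((396.9999694824219, 296.9999694824219), (37.05239486694336, 48.648948669433594), 8.13010311126709) [ 472.73851055 -216.86270274   42.        ]
blk [ 319  275   62   33 1468] [349.49250681 290.94822888] ((349.50482177734375, 290.9657897949219), (59.21699905395508, 24.806188583374023), 7.943471908569336) [ 483.86502807 -134.05337628   34.        ] [array([469.9, -77.5,  34. ]), array([514.1, -84.3,  34. ]), array([ 497.8, -191.1,   34. ]), array([ 453.5, -183.9,   34. ])]
```

View pics/c1.png

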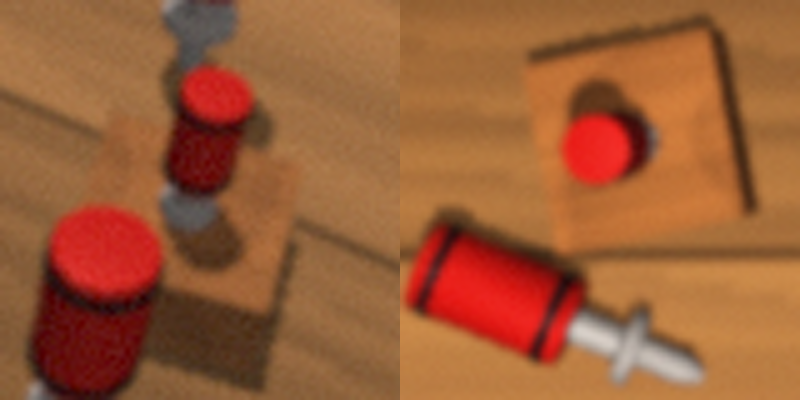

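View pics/c3.png

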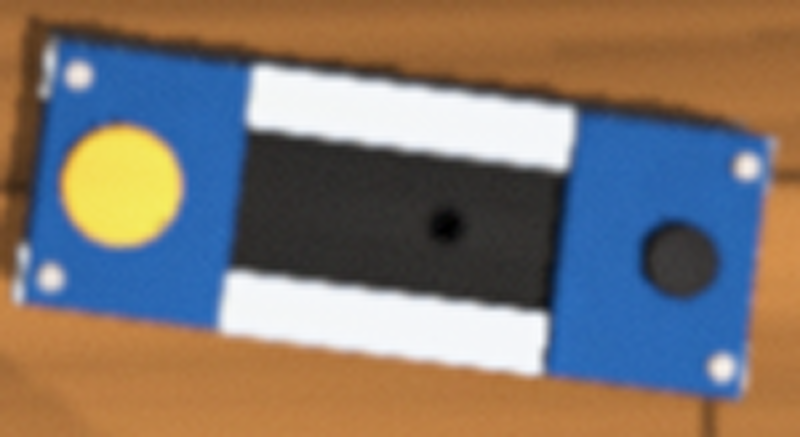

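The crop shows the small pin upright in the stand, with a larger one lying beside it, so the choice is right. In the jig crop a faint darker spot shows at (446,225), which is top pixel (358.6,292.2). Turning the tool first.

```bash
cat >> h.py <<'E'
def delta(target,yaw=None):
    T=pose(); print('clock',read_state()['clock'],'tcp',T[:3,3].round(1),'rpy',np.round(read_state()['tool_rot'],3),'tool delta',(T[:3,:3].T@(np.array(target)-T[:3,3])).round(1))
    if yaw is not None:
        rv=R.from_matrix(T[:3,:3].T@R.from_euler('xyz',[np.pi,0,yaw]).as_matrix()).as_rotvec(); print('rotvec',rv.round(3))
E
echo '{"segments": [[0, 0, 0, 0, 0, -0.15, 85], [0, 0, 0, 0, 0, -0.15, 85], [0, 0, 0, 0, 0, -0.15, 85], [0, 0, 0, 0, 0, -0.15, 85], [0, 0, 0, 0, 0, -0.15, 85], [0, 0, 0, 0, 0, -0.15, 85], [0, 0, 0, 0, 0, -0.15, 85]]}' > next.json && python3 -m creep next.json
python3 - <<'E'
from h import *
p=onplane('top',(179.7,264.3),94); print(p, onplane('top',(358.6,292.2),34), onplane('scene',(391.6,207.5),76))
cc=[(106+140-0,0)]
for q in [(525,60),(710,18),(752,210),(568,250)]: print(onplane('top',(140+(q[0]-400)/5,235+q[1]/5),34))
delta([p[0],p[1],200],1.418)
E
```

```text
clock: 2.5
eef_pos: [222.7, -610.7, 203.8]
tool_rot: [-3.142, 0.0, 1.406]
force: [-0.2, -0.1, 0.3]
width: 84.9
gripper_force: 0.0
[537.62560329 160.54911239  94.        ] [ 481.38652838 -150.58813339   34.        ] [540.94338618 166.04500822  76.        ]
[566.68071607 201.83070262  34.        ]
[581.50793156 133.60042318  34.        ]
[511.62598848 118.24570766  34.        ]
[497.45739514 185.69180155  34.        ]
clock 2.5 tcp [ 222.7 -610.7  203.8] rpy [-3.142  0.     1.406] tool delta [812.5 184.    3.6]
rotvec [-0.     0.    -0.012]
```

```bash
echo '{"segments": [[48, 11, 0, 0, 0, -0.012, 85], [48, 11, 0, 0, 0, 0, 85], [48, 11, 0, 0, 0, 0, 85], [48, 11, 0, 0, 0, 0, 85], [48, 11, 0, 0, 0, 0, 85], [48, 11, 0, 0, 0, 0, 85], [48, 11, 0, 0, 0, 0, 85], [48, 11, 0, 0, 0, 0, 85], [48, 11, 0, 0, 0, 0, 85], [48, 11, 0, 0, 0, 0, 85], [48, 11, 0, 0, 0, 0, 85], [48, 11, 0, 0, 0, 0, 85]]}' > next.json && python3 -m creep next.json
python3 - <<'E'
from h import *
delta([538,161,200],1.418); print(np.round(cams.calibration('wrist')['hand_eye'],2))
E
```

```text
clock: 3.7
eef_pos: [445.6, -61.3, 204.1]
tool_rot: [3.14, 0.0, 1.411]
force: [1.1, -0.1, 0.4]
width: 85.0
gripper_force: 0.0
clock 3.7 tcp [445.6 -61.3 204.1] rpy [3.14  0.    1.411] tool delta [234.2  56.    4.1]
rotvec [ 0.001  0.    -0.007]
[[-0.0000e+00 -9.6000e-01 -2.9000e-01  7.5450e+01]
 [ 1.0000e+00 -0.0000e+00  0.0000e+00 -8.0000e-02]
 [-0.0000e+00 -2.9000e-01  9.6000e-01 -1.7036e+02]
 [ 0.0000e+00  0.0000e+00  0.0000e+00  1.0000e+00]]
```

```bash
cat > look.py <<'E'
from h import *
import json,sys
T=pose(); im,d=cams.get_image('wrist'); k=sys.argv[1]
cv2.imwrite(f'pics/w{k}.png',im); np.save(f'pics/w{k}T.npy',T); np.save(f'pics/w{k}d.npy',d)
for t in sys.argv[2:]:
    for x in models.mark_of(t,'wrist')[:3]:
        p=x['position']; print(t,np.round(p,1),round(x['confidence'],2),'on z76',onplane('wrist',p,76,T).round(1),'z34',onplane('wrist',p,34,T).round(1))
hsv=cv2.cvtColor(im,cv2.COLOR_BGR2HSV); m=((hsv[...,0]<6)|(hsv[...,0]>174))&(hsv[...,1]>200)
n,l,st,ce=cv2.connectedComponentsWithStats(m.astype(np.uint8)); print([(s,c.round(1)) for s,c in zip(st,ce) if 100<s[4]<90000])
delta([538,161,180],1.418)
E
echo '{"segments": [[38, 11, 0, 0, 0, 0, 85], [38, 11, 0, 0, 0, 0, 85], [38, 11, 0, 0, 0, 0, 85], [38, 11, 0, 0, 0, 0, 85], [38, 11, 0, 0, 0, 0, 85], [0, 0, 0, 0, 0, 0, 85]]}' > next.json && python3 -m creep next.json; python3 look.py 1 pin_grip pin
echo '{"segments": [[40, 0, 0, 0, 0, -0.007, 85], [0, 0, 0, 0, 0, 0, 85]]}' > next.json && python3 -m creep next.json; python3 look.py 2 pin_grip pin
```

```text
clock: 4.3
eef_pos: [531.2, 122.9, 204.2]
tool_rot: [3.139, -0.006, 1.419]
force: [-1.7, 0.4, -0.7]
width: 85.1
gripper_force: 0.0
pin_grip [206.6  77.4] 0.77 on z76 [492.7 217.2  76. ] z34 [485.7 220.1  34. ]
pin_grip [277.9 130.4] 0.73 on z76 [540.1 169.2  76. ] z34 [539.9 165.3  34. ]
pin_grip [417.7 206.8] 0.72 on z76 [646.8  89.5  76. ] z34 [661.5  74.5  34. ]
pin [275.2 132.9] 0.94 on z76 [537.8 167.6  76. ] z34 [537.2 163.5  34. ]
pin [375.4 129.4] 0.91 on z76 [616.2 158.7  76. ] z34 [626.7 153.3  34. ]
pin [187.6 165.8] 0.7 on z76 [464.1 152.6  76. ] z34 [453.1 146.4  34. ]
[(array([193,  46,  35,  12, 213], dtype=int32), array([208.8,  51.9])), (array([ 184,   58,   42,   51, 1496], dtype=int32), array([203.3,  83.5])), (array([262, 127,  29,  29, 616], dtype=int32), array([276. , 140.4])), (array([393, 174,  27,  16, 135], dtype=int32), array([406.5, 182.6])), (array([397, 184,  36,  45, 977], dtype=int32), array([416.5, 206.5]))]
clock 4.45 tcp [528.9 115.1 203.5] rpy [-3.141e+00  1.000e-03  1.412e+00] tool delta [46.8  1.8 23.4]
rotvec [-0.001  0.001 -0.006]
clock: 4.65
e
[... 373 characters left out ...]
 0.9 on z76 [617.2 167.1  76. ] z34 [627.2 157.8  34. ]
pin [276.9 171.2] 0.64 on z76 [538.7 173.3  76. ] z34 [537.6 164.9  34. ]
pin [193.  199.6] 0.63 on z76 [466.7 160.2  76. ] z34 [455.5 150.   34. ]
[(array([197,  89,  33,  13, 226], dtype=int32), array([213.1,  95.2])), (array([ 188,  102,   40,   47, 1300], dtype=int32), array([206.3, 125.3])), (array([265, 175,  27,  28, 330], dtype=int32), array([282.5, 187.7])), (array([391, 212,  26,  15, 121], dtype=int32), array([403.9, 219.6])), (array([395, 221,  33,  42, 827], dtype=int32), array([413.3, 242. ]))]
clock 4.8 tcp [535.3 153.5 203.7] rpy [-3.141e+00  1.000e-03  1.417e+00] tool delta [ 7.8  1.5 23.6]
rotvec [-0.     0.001 -0.001]
```

View pics/w2.png

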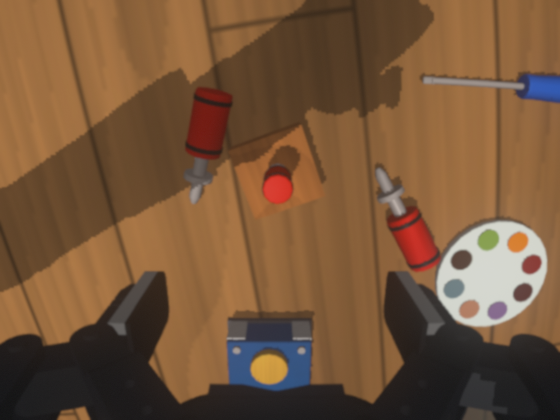

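Wrist view: the small pin's cap is at (278,186) in the stand. The larger ones lie at (208,130) and (413,240). Measuring again once the arm has settled.

```bash
python3 look.py 3 pin_grip
python3 - <<'E'
from h import *
T=np.load('pics/w3T.npy')
im=cv2.imread('pics/w3.png'); 
hsv=cv2.cvtColor(im,cv2.COLOR_BGR2HSV); m=((hsv[...,0]<6)|(hsv[...,0]>174))&(hsv[...,1]>180)&(hsv[...,2]>170); m[:,:240]=0;m[:,330:]=0
ys,xs=np.nonzero(m); c,r=cv2.minEnclosingCircle(np.c_[xs,ys].astype(np.float32)); print(c,r,len(xs),xs.mean(),ys.mean())
c=(xs.mean(),ys.mean())
print(onplane('wrist',c,94,T)); d=np.load('pics/w3d.npy'); print(world('wrist',c,d[int(c[1]),int(c[0])],T))
print('tri cap',tri([('wrist',c,T),('top',(179.7,264.3),None)]))
for q in [(231,150),(302,123),(323,193),(258,217)]: print(onplane('wrist',q,34,T).round(1), world('wrist',(277,int(205)),d[205,277],T).round(1))
E
```

```text
pin_grip [418.1 236.3] 0.77 on z76 [649.4  92.6  76. ] z34 [663.9  73.4  34. ]
pin_grip [206.7 109.4] 0.71 on z76 [492.1 223.5  76. ] z34 [484.4 222.8  34. ]
pin_grip [516.9  76.7] 0.29 on z76 [736.6 214.2  76. ] z34 [763.3 212.2  34. ]
[(array([196,  81,  33,  14, 234], dtype=int32), array([211.8,  87.5])), (array([ 187,   95,   40,   47, 1328], dtype=int32), array([205.1, 118.1])), (array([265, 167,  27,  28, 317], dtype=int32), array([282.2, 179.1])), (array([391, 204,  27,  16, 123], dtype=int32), array([404.8, 212.5])), (array([395, 214,  34,  42, 819], dtype=int32), array([414. , 234.6]))]
clock 4.9 tcp [535.5 153.2 203.7] rpy [-3.141e+00  1.000e-03  1.416e+00] tool delta [ 8.1  1.3 23.7]
rotvec [-0.     0.001 -0.002]
(276.53509521484375, 181.48245239257812) 14.544391632080078 642 276.63707165109037 181.16822429906543
[537.33226342 163.10572837  94.        ]
[537.3483018  163.21554579  94.47112548]
tri cap [537.26418982 161.82836244  88.50435388]
[499.  184.1  34. ] [532.1 126.5  34.4]
[565.6 198.   34. ] [532.1 126.5  34.4]
[576.3 131.3  34. ] [532.1 126.5  34.4]
[512.4 117.3  34. ] [532.1 126.5  34.4]
```

```bash
echo '{"segments": [[9, 0.6, 0, 0, 0, 0, 85], [0, 0, 30, 0, 0, 0, 85], [0, 0, 35, 0, 0, 0, 85], [0, 0, 25, 0, 0, 0, 85], [0, 0, 10, 0, 0, 0, 85], [0, 0, 0, 0, 0, 0, 85], [0, 0, 0, 0, 0, 0, 85]]}' > next.json && python3 -m creep next.json; python3 -c "
from h import *
delta([537.5,162,57.3],1.418)"
```

```text
clock: 5.6
eef_pos: [538.4, 164.6, 104.7]
tool_rot: [3.14, -0.001, 1.419]
force: [0.4, 0.5, -0.4]
width: 85.0
gripper_force: 0.0
clock 5.6 tcp [538.4 164.6 104.7] rpy [ 3.140e+00 -1.000e-03  1.419e+00] tool delta [-2.8 -0.6 47.4]
rotvec [ 0.001 -0.001  0.001]
```

```bash
echo '{"segments": [[0, 0, 10, 0, 0, 0, 85], [0, 0, 10, 0, 0, 0, 85], [0, 0, 10, 0, 0, 0, 85], [0, 0, 0, 0, 0, 0, 85], [0, 0, 0, 0, 0, 0, 85], [0, 0, 0, 0, 0, 0, 85]]}' > next.json && python3 -m creep next.json; python3 -c "
from h import *
delta([537.5,162,57.3],1.418)"
```

```text
clock: 6.2
eef_pos: [537.8, 164.3, 73.9]
tool_rot: [3.141, -0.0, 1.419]
force: [-0.5, 0.1, -0.1]
width: 85.3
gripper_force: 0.0
clock 6.2 tcp [537.8 164.3  73.9] rpy [ 3.141 -0.     1.419] tool delta [-2.4  0.1 16.6]
rotvec [ 0.    -0.     0.001]
```

```bash
echo '{"segments": [[-2, 0, 8, 0, 0, 0, 85], [0, 0, 8.5, 0, 0, 0, 85], [0, 0, 0, 0, 0, 0, 85], [0, 0, 0, 0, 0, 0, 85], [0, 0, 0, 0, 0, 0, 23], [0, 0, 0, 0, 0, 0, 23], [0, 0, 0, 0, 0, 0, 23], [0, 0, 0, 0, 0, 0, 23], [0, 0, 0, 0, 0, 0, 20], [0, 0, 0, 0, 0, 0, 20], [0, 0, 0, 0, 0, 0, 20]]}' > next.json && python3 -m creep next.json; python3 -c "
from h import *
delta([537.5,162,57.3],1.418)"
```

```text
clock: 7.3
eef_pos: [537.4, 162.2, 57.4]
tool_rot: [3.141, -0.0, 1.419]
force: [-0.3, -0.2, 2.1]
width: 21.3
gripper_force: 51.4
clock 7.3 tcp [537.4 162.2  57.4] rpy [ 3.141 -0.     1.419] tool delta [-0.2  0.1  0.1]
rotvec [ 0.    -0.     0.001]
```

```bash
echo '{"segments": [[0, 0, -8, 0, 0, 0, 20], [0, 0, -15, 0, 0, 0, 20], [0, 0, -25, 0, 0, 0, 20], [0, 0, -25, 0, 0, 0, 20], [0, 0, -12, 0, 0, 0, 20], [0, 0, 0, 0, 0, 0, 20], [0, 0, 0, 0, 0, 0, 20], [0, 0, 0, 0, 0, 0, 20]]}' > next.json && python3 -m creep next.json; python3 look.py 4 pin_tip pin
python3 - <<'E'
from h import *
out=[]
for n in ['scene','top']:
    im,d=cams.get_image(n); cv2.imwrite(f'pics/{n}1.png',im); 
    print(n,[(x['position'],round(x['confidence'],2)) for x in models.mark_of('pin_tip',n)[:4]])
    q=c2w(n); M=np.linalg.inv(q); T=pose(); P=M@np.r_[T[:3,3],1]; c=cams.calibration(n); u=P[:2]/P[2]; u=u*(1+c['k1']*(u@u)); px=np.array([u[0]*c['fx']+c['cx'],u[1]*c['fy']+c['cy']]).astype(int); print(px)
    cr=im[max(px[1]-60,0):px[1]+60,max(px[0]-60,0):px[0]+60]; out.append(cv2.resize(cr,(400,400),interpolation=cv2.INTER_CUBIC))
cv2.imwrite('pics/held.png',np.hstack(out))
print(read_state()['force'])
E
```

```text
clock: 8.1
eef_pos: [536.3, 161.7, 141.0]
tool_rot: [-3.139, 0.001, 1.419]
force: [-0.8, 0.2, -0.8]
width: 21.1
gripper_force: 51.2
pin_tip [179.9 225.5] 0.95 on z76 [471.4 161.7  76. ] z34 [457.7 148.3  34. ]
pin_tip [396.3 184.5] 0.74 on z76 [615.9 168.   76. ] z34 [628.  155.8  34. ]
pin_tip [273.7 222.8] 0.68 on z76 [533.5 154.2  76. ] z34 [530.9 139.5  34. ]
pin [396.9 183.2] 0.63 on z76 [616.3 168.8  76. ] z34 [628.5 156.7  34. ]
pin [279.2 224. ] 0.56 on z76 [537.  152.8  76. ] z34 [535.  137.9  34. ]
[(array([179,  91,  42,  16, 408], dtype=int32), array([199.4,  98.2])), (array([ 169,  106,   49,   58, 2015], dtype=int32), array([191.7, 135.2])), (array([412, 236,  32,  18, 175], dtype=int32), array([429. , 246.5])), (array([ 417,  248,   40,   49, 1220], dtype=int32), array([439.3, 272.8])), (array([ 251,  260,   51,   51, 2101], dtype=int32), array([276. , 285.6]))]
clock 8.25 tcp [536.6 162.  141.2] rpy [-3.140e+00  1.000e-03  1.419e+00] tool delta [ -0.8   1.5 -38.8]
rotvec [-0.002  0.001  0.001]
scene [([356.3, 268.1], 0.97), ([394.6, 195.7], 0.79), ([394.5, 192.5], 0.57)]
[397 176]
top [([201.2, 309.7], 0.57), ([176.9, 268.5], 0.47)]
[171 266]
[ 0.16342337  0.92704083 -0.59093108]
```

View pics/held.png

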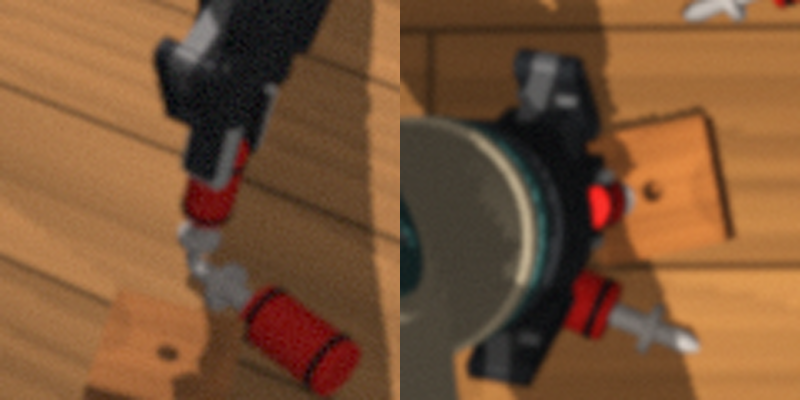

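View pics/w4.png

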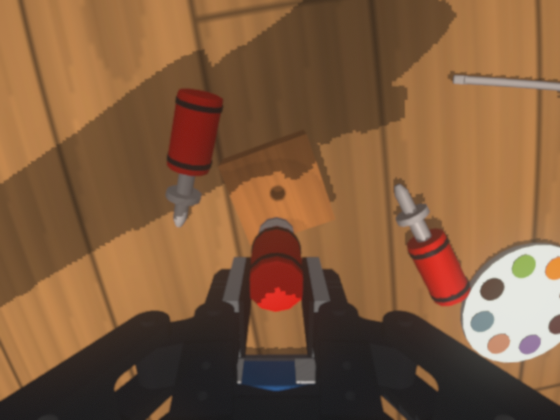

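The pin is held upright and is clear of the stand: wrist view shows cap (276,290), collar (276,225) and the empty stand hole at (278,193). Next I work out the pin axis in tool coordinates.

Run:
```python
from h import *
T=np.load('pics/w4T.npy'); im=cv2.imread('pics/w4.png'); d=np.load('pics/w4d.npy')
H=np.array(cams.calibration('wrist')['hand_eye'])
def tool(px,tz):
    u=ray('wrist',px); dd=H[:3,:3]@np.array([u[0],u[1],1]); o=H[:3,3]; return (o+dd*(tz-o[2])/dd[2]).round(1)
print('stand hole world',onplane('wrist',(278,193),34,T),'grasp tcp 537.4,162.2')
for r in range(214,312,4):
    p=(276,r); u=ray('wrist',p); z=d[r,276]; print(r,im[r,276],round(float(z),1),(H@np.r_[u*z,z,1])[:3].round(1))
print(tool((276,218),20.3))
for n,px in [('strip',(349.5,291))]: pass
```

```text
stand hole world [537.84967285 162.72494037  34.        ] grasp tcp 537.4,162.2
214 [ 68 124 197] 291.0 [-1.520e+01  1.000e-01  1.062e+02]
218 [ 82  91 111] 202.9 [10.2  0.  21.9]
222 [ 97 104 116] 200.9 [ 8.8  0.  19.3]
226 [55 63 90] 183.5 [12.7  0.   2.4]
230 [ 28  42 101] 178.3 [12.7  0.  -3.1]
234 [ 27  40 106] 174.0 [12.4  0.  -7.7]
238 [ 27  39 106] 169.2 [ 12.4   0.  -12.7]
242 [ 25  39 105] 163.0 [ 13.1   0.  -18.9]
246 [ 26  38 105] 159.3 [ 12.9   0.  -22.9]
250 [ 26  38 104] 155.7 [ 12.7  -0.  -26.7]
254 [28 37 61] 152.7 [ 12.4  -0.  -30. ]
258 [ 25  36 105] 148.6 [ 12.6  -0.  -34.2]
262 [ 28  38 138] 147.1 [ 11.7  -0.  -36. ]
266 [ 26  36 137] 146.9 [ 10.3  -0.  -36.7]
270 [ 25  35 136] 148.1 [  8.2  -0.  -36. ]
274 [ 25  34 136] 147.4 [  7.   -0.  -37.1]
278 [ 25  35 136] 148.4 [  5.   -0.  -36.7]
282 [ 24  33 135] 149.6 [  3.   -0.  -36.1]
286 [ 25  35 142] 150.1 [  1.2  -0.  -36.1]
290 [ 38  48 219] 149.6 [ -0.1  -0.  -37. ]
294 [ 38  49 224] 149.8 [ -1.7  -0.  -37.3]
298 [ 36  48 223] 150.7 [ -3.7  -0.  -37. ]
302 [ 34  45 221] 151.6 [ -5.8  -0.  -36.7]
306 [ 33  44 220] 153.1 [ -8.2  -0.  -35.8]
310 [ 34  51 213] 153.7 [-10.1  -0.  -35.8]
[10.7  0.  20.3]
```

```bash
echo '{"segments": [[-15, -1, 0, 0, 0, 0, 20], [-35, -1, 0, 0, 0, 0, 20], [-45, -1, 0, 0, 0, 0, 20], [-48, -1, 0, 0, 0, 0, 20], [-48, -1, 0, 0, 0, 0, 20], [-48, -1, 0, 0, 0, 0, 20], [-45, -1, 0, 0, 0, 0, 20], [-35, 0, 0, 0, 0, 0, 20], [-16, 0, 0, 0, 0, 0, 20], [-8, 0, 0, 0, 0, 0, 20], [0, 0, 0, 0, 0, 0, 20], [0, 0, 0, 0, 0, 0, 20]]}' > next.json && python3 -m creep next.json;echo '{"segments": [[0, 0, 0, 0, 0, 0, 20], [0, 0, 0, 0, 0, 0, 20], [0, 0, 0, 0, 0, 0, 20]]}' > next.json && python3 -m creep next.json; python3 look.py 5 strip_mid jig pin_tip
```

```text
clock: 9.65
eef_pos: [478.5, -174.7, 142.3]
tool_rot: [3.141, -0.001, 1.42]
force: [0.5, -0.1, -0.4]
width: 21.0
gripper_force: 51.2
clock: 9.95
eef_pos: [478.6, -174.9, 142.3]
tool_rot: [3.142, -0.0, 1.42]
force: [0.3, -0.3, -1.0]
width: 20.9
gripper_force: 51.2
strip_mid [272.9 135.3] 0.75 on z76 [ 484.2 -125.9   76. ] z34 [ 483.2 -130.4   34. ]
jig [273.8 133. ] 0.77 on z76 [ 485.  -124.5   76. ] z34 [ 484.1 -128.8   34. ]
pin_tip [275.8 220.3] 0.83 on z76 [ 477.6 -181.4   76. ] z34 [ 475.4 -195.7   34. ]
[(array([254, 288,  47,  23, 746], dtype=int32), array([276.8, 298.9]))]
clock 10.15 tcp [ 478.5 -175.6  142.2] rpy [ 3.141 -0.     1.419] tool delta [341.7   8.  -37.8]
rotvec [ 0.    -0.     0.001]
```

View pics/w5.png

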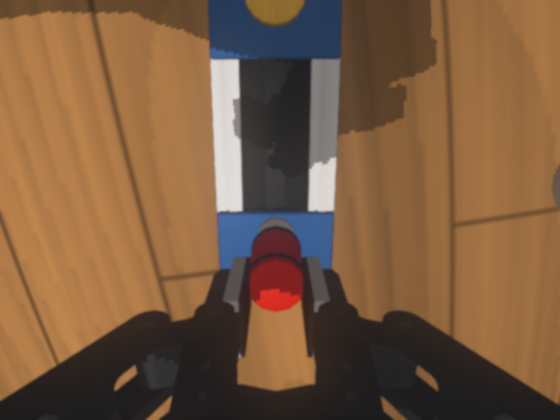

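The strip lies between rows 58 and 211, columns 241 to 311, so its mid line (about column 276) lines up with the pin axis. I'll measure that more finely.

Run:
```python
from h import *
T=np.load('pics/w5T.npy'); im=cv2.imread('pics/w5.png'); g=im.max(2).astype(float)
for r in [70,80,180,190,200,207]:
    row=cv2.GaussianBlur(g,(1,5),1)[r]; gr=np.diff(row); l=225+np.argmin(gr[225:262]); rr=295+np.argmax(gr[295:325])
    P=[onplane('wrist',(x+.5,r),38,T) for x in (l,rr)]; m=(P[0]+P[1])/2; t=T[:3,:3].T@(m-T[:3,3]); print(r,l,rr,m.round(1),'w',np.linalg.norm(P[0]-P[1]).round(1),'tool',t.round(2))
for r in [58,211]: print(r,onplane('wrist',(276,r),38,T).round(1),onplane('wrist',(276,r),34,T).round(1), onplane('wrist',(276,r),42,T).round(1))
```

```text
70 238 310 [491.3 -85.4  38. ] w 49.9 tool [ 90.44  -0.91 104.27]
80 238 310 [490.3 -92.   38. ] w 50.2 tool [ 83.71  -0.92 104.26]
180 241 308 [ 479.8 -162.9   38. ] w 50.0 tool [ 12.1   -0.66 104.25]
190 241 308 [ 478.6 -170.5   38. ] w 50.3 tool [  4.4   -0.67 104.25]
200 242 307 [ 477.5 -178.2   38. ] w 49.2 tool [ -3.42  -0.68 104.25]
207 242 307 [ 476.6 -183.7   38. ] w 49.5 tool [ -8.97  -0.68 104.25]
58 [493.5 -77.7  38. ] [493.6 -77.4  34. ] [493.4 -78.   42. ]
211 [ 476.9 -187.    38. ] [ 476.7 -188.2   34. ] [ 477.1 -185.7   42. ]
```

```bash
echo '{"segments": [[0, -0.7, 15, 0, 0, 0, 20], [0, 0, 20, 0, 0, 0, 20], [0, 0, 15, 0, 0, 0, 20], [0, 0, 7, 0, 0, 0, 20], [0, 0, 3, 0, 0, 0, 20], [0, 0, 2, 0, 0, 0, 20], [0, 0, 0, 0, 0, 0, 20], [0, 0, 0, 0, 0, 0, 20]]}' > next.json && python3 -m creep next.json; python3 -c "
from h import *
delta([0,0,0])
for _ in range(3): print(read_state()['force'])"
```

```text
clock: 10.95
eef_pos: [478.1, -175.8, 80.7]
tool_rot: [3.141, 0.0, 1.419]
force: [1.0, -1.3, -0.8]
width: 20.8
gripper_force: 51.2
clock 10.95 tcp [ 478.1 -175.8   80.7] rpy [3.141 0.    1.419] tool delta [ 101.4 -499.3   80.2]
[ 1.01116597 -1.25335392 -0.83288416]
[ 1.01116597 -1.25335392 -0.83288416]
[ 1.01116597 -1.25335392 -0.83288416]
```

```bash
echo '{"segments": [[0, 0, 2, 0, 0, 0, 20], [0, 0, 2, 0, 0, 0, 20], [0, 0, 0, 0, 0, 0, 20]]}' > next.json && python3 -m creep next.json;echo '{"segments": [[0, 0, 1, 0, 0, 0, 20], [0, 0, 0, 0, 0, 0, 20]]}' > next.json && python3 -m creep next.json;echo '{"segments": [[0, 0, 1, 0, 0, 0, 20], [0, 0, 0, 0, 0, 0, 20]]}' > next.json && python3 -m creep next.json;echo '{"segments": [[0, 0, 1, 0, 0, 0, 20], [0, 0, 0, 0, 0, 0, 20]]}' > next.json && python3 -m creep next.json
```

```text
clock: 11.25
eef_pos: [477.6, -175.7, 76.1]
tool_rot: [-3.141, -0.0, 1.419]
force: [-0.7, -0.3, -1.0]
width: 20.8
gripper_force: 51.2
clock: 11.45
eef_pos: [477.8, -175.7, 75.3]
tool_rot: [3.141, 0.0, 1.419]
force: [-0.7, 1.0, 2.3]
width: 21.0
gripper_force: 51.4
clock: 11.65
eef_pos: [477.8, -175.7, 74.3]
tool_rot: [3.141, 0.0, 1.419]
force: [-0.8, 0.0, 2.3]
width: 20.9
gripper_force: 51.5
clock: 11.85
eef_pos: [477.8, -175.7, 73.2]
tool_rot: [3.141, 0.0, 1.419]
force: [-1.3, 0.4, 2.0]
width: 21.0
gripper_force: 51.5
```

```bash
echo '{"segments": [[0, 0, 1, 0, 0, 0, 20], [0, 0, 1, 0, 0, 0, 20], [0, 0, 0, 0, 0, 0, 20]]}' > next.json && python3 -m creep next.json;echo '{"segments": [[1.5, 0, 0, 0, 0, 0, 20], [1.5, 0, 0, 0, 0, 0, 20], [1.5, 0, 0, 0, 0, 0, 20]]}' > next.json && python3 -m creep next.json
```

```text
clock: 12.15
eef_pos: [477.8, -175.7, 71.2]
tool_rot: [3.141, -0.0, 1.419]
force: [-0.6, 0.1, 4.0]
width: 20.8
gripper_force: 51.5
clock: 12.45
eef_pos: [478.4, -171.5, 71.3]
tool_rot: [3.141, 0.0, 1.419]
force: [-0.7, -2.4, 3.0]
width: 21.0
gripper_force: 51.6
```

```bash
echo '{"segments": [[1.5, 0, 0, 0, 0, 0, 20], [1.5, 0, 0, 0, 0, 0, 20]]}' > next.json && python3 -m creep next.json;echo '{"segments": [[1.5, 0, 0, 0, 0, 0, 20], [1.5, 0, 0, 0, 0, 0, 20]]}' > next.json && python3 -m creep next.json;echo '{"segments": [[1.5, 0, 0, 0, 0, 0, 20], [1.5, 0, 0, 0, 0, 0, 20]]}' > next.json && python3 -m creep next.json; echo '{"segments": [[1.5, 0, 0, 0, 0, 0, 20], [0, 0, 0, 0, 0, 0, 20]]}' > next.json && python3 -m creep next.json
```

```text
clock: 12.65
eef_pos: [478.9, -168.7, 71.3]
tool_rot: [3.141, 0.001, 1.419]
force: [-0.2, -2.2, 2.5]
width: 20.8
gripper_force: 51.6
clock: 12.85
eef_pos: [479.4, -165.6, 71.3]
tool_rot: [3.141, 0.0, 1.419]
force: [0.2, -2.7, 3.0]
width: 21.3
gripper_force: 51.6
clock: 13.05
eef_pos: [479.9, -162.3, 71.2]
tool_rot: [3.141, 0.0, 1.419]
force: [-1.4, -2.7, 2.3]
width: 21.0
gripper_force: 51.6
clock: 13.25
eef_pos: [480.1, -160.6, 71.2]
tool_rot: [3.141, -0.0, 1.419]
force: [-0.4, -3.1, 3.1]
width: 21.0
gripper_force: 51.6
```

```bash
echo '{"segments": [[1, 0, 0, 0, 0, 0, 20], [1, 0, 0, 0, 0, 0, 20]]}' > next.json && python3 -m creep next.json;echo '{"segments": [[1, 0, 0, 0, 0, 0, 20], [1, 0, 0, 0, 0, 0, 20]]}' > next.json && python3 -m creep next.json; echo '{"segments": [[1, 0, 0, 0, 0, 0, 20], [0, 0, 0, 0, 0, 0, 20]]}' > next.json && python3 -m creep next.json
```

```text
clock: 13.45
eef_pos: [480.3, -158.9, 71.2]
tool_rot: [3.142, 0.0, 1.419]
force: [-0.8, -2.7, 4.4]
width: 21.0
gripper_force: 51.6
clock: 13.65
eef_pos: [480.6, -156.8, 71.2]
tool_rot: [-3.142, -0.0, 1.419]
force: [-0.3, -2.6, 3.1]
width: 20.9
gripper_force: 51.6
clock: 13.85
eef_pos: [480.7, -155.7, 71.2]
tool_rot: [-3.142, -0.0, 1.419]
force: [-0.3, -2.3, 4.2]
width: 20.9
gripper_force: 51.6
```

```bash
echo '{"segments": [[1, 0, 0, 0, 0, 0, 20], [0, 0, 0, 0, 0, 0, 20]]}' > next.json && python3 -m creep next.json;echo '{"segments": [[1, 0, 0, 0, 0, 0, 20], [0, 0, 0, 0, 0, 0, 20]]}' > next.json && python3 -m creep next.json; echo '{"segments": [[1, 0, 0, 0, 0, 0, 20], [0, 0, 0, 0, 0, 0, 20]]}' > next.json && python3 -m creep next.json
```

```text
clock: 14.05
eef_pos: [480.9, -154.7, 71.2]
tool_rot: [-3.142, -0.0, 1.419]
force: [-1.0, -2.4, 2.6]
width: 20.7
gripper_force: 51.6
clock: 14.25
eef_pos: [481.0, -153.8, 71.2]
tool_rot: [-3.142, -0.0, 1.419]
force: [-0.1, -2.6, 1.8]
width: 21.2
gripper_force: 51.6
clock: 14.45
eef_pos: [481.2, -152.8, 71.2]
tool_rot: [3.142, -0.0, 1.419]
force: [-1.4, -3.2, 3.5]
width: 21.2
gripper_force: 51.6
```

```bash
echo '{"segments": [[1, 0, 0, 0, 0, 0, 20], [0, 0, 0, 0, 0, 0, 20]]}' > next.json && python3 -m creep next.json;echo '{"segments": [[1, 0, 0, 0, 0, 0, 20], [0, 0, 0, 0, 0, 0, 20]]}' > next.json && python3 -m creep next.json; echo '{"segments": [[1, 0, 0, 0, 0, 0, 20], [0, 0, 0, 0, 0, 0, 20]]}' > next.json && python3 -m creep next.json
```

```text
clock: 14.65
eef_pos: [481.4, -151.8, 71.2]
tool_rot: [3.142, -0.0, 1.419]
force: [0.0, -2.4, 4.2]
width: 21.2
gripper_force: 51.6
clock: 14.85
eef_pos: [481.5, -150.8, 71.2]
tool_rot: [3.142, -0.0, 1.419]
force: [-1.0, -2.7, 2.8]
width: 20.9
gripper_force: 51.6
clock: 15.05
eef_pos: [481.7, -149.8, 71.2]
tool_rot: [3.141, -0.0, 1.419]
force: [-0.7, -2.6, 3.4]
width: 21.0
gripper_force: 51.6
```

```bash
for i in 1; do :; done; echo '{"segments": [[1, 0, 0, 0, 0, 0, 20], [0, 0, 0, 0, 0, 0, 20]]}' > next.json && python3 -m creep next.json;echo '{"segments": [[1, 0, 0, 0, 0, 0, 20], [0, 0, 0, 0, 0, 0, 20]]}' > next.json && python3 -m creep next.json; echo '{"segments": [[1, 0, 0, 0, 0, 0, 20], [0, 0, 0, 0, 0, 0, 20]]}' > next.json && python3 -m creep next.json; echo '{"segments": [[1, 0, 0, 0, 0, 0, 20], [0, 0, 0, 0, 0, 0, 20]]}' > next.json && python3 -m creep next.json
```

```text
clock: 15.25
eef_pos: [481.9, -148.7, 71.2]
tool_rot: [3.142, -0.0, 1.419]
force: [-0.4, -1.6, 2.2]
width: 21.2
gripper_force: 51.6
clock: 15.45
eef_pos: [482.0, -147.1, 71.0]
tool_rot: [-3.141, -0.001, 1.419]
force: [-0.4, -1.3, -0.8]
width: 21.3
gripper_force: 51.2
clock: 15.65
eef_pos: [482.0, -146.5, 71.0]
tool_rot: [-3.141, -0.0, 1.419]
force: [-0.3, -0.4, 0.7]
width: 21.0
gripper_force: 51.2
clock: 15.85
eef_pos: [482.1, -145.9, 71.1]
tool_rot: [-3.141, -0.0, 1.419]
force: [-0.7, -1.5, -0.9]
width: 21.1
gripper_force: 51.3
```

The force vanished at TCP y of about -147: the tip has dropped in. I stop the sideways motion, back off slightly and press down gently.

```bash
echo '{"segments": [[-0.5, 0, 0, 0, 0, 0, 20], [0, 0, 1, 0, 0, 0, 20], [0, 0, 1, 0, 0, 0, 20], [0, 0, 0, 0, 0, 0, 20]]}' > next.json && python3 -m creep next.json; echo '{"segments": [[0, 0, 1, 0, 0, 0, 20], [0, 0, 1, 0, 0, 0, 20], [0, 0, 0, 0, 0, 0, 20]]}' > next.json && python3 -m creep next.json;echo '{"segments": [[0, 0, 0, 0, 0, 0, 20]]}' > next.json && python3 -m creep next.json
```

```text
clock: 16.25
eef_pos: [482.2, -146.6, 69.1]
tool_rot: [-3.142, -0.0, 1.419]
force: [0.3, -0.6, -1.0]
width: 21.5
gripper_force: 51.3
clock: 16.55
eef_pos: [482.2, -146.6, 67.1]
tool_rot: [-3.142, 0.0, 1.419]
force: [0.8, -1.3, -1.9]
width: 21.1
gripper_force: 51.3
clock: 16.65
eef_pos: [482.2, -146.6, 67.2]
tool_rot: [3.142, -0.0, 1.419]
force: [0.8, -1.3, -1.2]
width: 21.2
gripper_force: 51.2
```

```bash
echo '{"segments": [[-0.2, 0, 1, 0, 0, 0, 20], [0, 0, 1.5, 0, 0, 0, 20], [0, 0, 1.5, 0, 0, 0, 20], [0, 0, 0, 0, 0, 0, 20]]}' > next.json && python3 -m creep next.json; echo '{"segments": [[0, 0, 1.5, 0, 0, 0, 20], [0, 0, 1.5, 0, 0, 0, 20], [0, 0, 1.5, 0, 0, 0, 20], [0, 0, 0, 0, 0, 0, 20]]}' > next.json && python3 -m creep next.json;echo '{"segments": [[0, 0, 1, 0, 0, 0, 20], [0, 0, 1, 0, 0, 0, 20], [0, 0, 0, 0, 0, 0, 20], [0, 0, 0, 0, 0, 0, 20]]}' > next.json && python3 -m creep next.json
```

```text
clock: 17.05
eef_pos: [482.1, -146.7, 63.0]
tool_rot: [-3.142, -0.0, 1.419]
force: [-0.1, -1.8, -1.4]
width: 21.6
gripper_force: 51.2
clock: 17.45
eef_pos: [482.1, -146.8, 58.5]
tool_rot: [-3.142, 0.0, 1.419]
force: [0.9, -1.7, -2.4]
width: 21.3
gripper_force: 51.2
clock: 17.85
eef_pos: [482.2, -146.8, 56.8]
tool_rot: [3.141, 0.0, 1.419]
force: [0.2, -1.5, 2.3]
width: 21.2
gripper_force: 51.5
```

```bash
echo '{"segments": [[0, 0, 1, 0, 0, 0, 20], [0, 0, 1, 0, 0, 0, 20], [0, 0, 1, 0, 0, 0, 20], [0, 0, 1, 0, 0, 0, 20], [0, 0, 0, 0, 0, 0, 20], [0, 0, 0, 0, 0, 0, 20]]}' > next.json && python3 -m creep next.json; echo '{"segments": [[0, 0, -1.5, 0, 0, 0, 20], [0, 0, -1.5, 0, 0, 0, 20], [0, 0, 0, 0, 0, 0, 20], [0, 0, 0, 0, 0, 0, 20]]}' > next.json && python3 -m creep next.json
```

```text
clock: 18.45
eef_pos: [482.2, -146.8, 52.7]
tool_rot: [3.142, 0.0, 1.419]
force: [-0.6, -2.4, 3.5]
width: 21.0
gripper_force: 51.6
clock: 18.85
eef_pos: [482.2, -146.7, 55.8]
tool_rot: [3.141, -0.0, 1.419]
force: [-0.7, -2.2, 3.2]
width: 21.2
gripper_force: 51.6
```

```bash
echo '{"segments": [[0, 0, -0.8, 0, 0, 0, 20], [0, 0, 0, 0, 0, 0, 28], [0, 0, 0, 0, 0, 0, 40], [0, 0, 0, 0, 0, 0, 60], [0, 0, 0, 0, 0, 0, 70], [0, 0, 0, 0, 0, 0, 70], [0, 0, 0, 0, 0, 0, 70]]}' > next.json && python3 -m creep next.json; echo '{"segments": [[0, 0, -10, 0, 0, 0, 70], [0, 0, -20, 0, 0, 0, 70], [0, 0, -30, 0, 0, 0, 70], [0, 0, -30, 0, 0, 0, 70], [-30, 0, -20, 0, 0, 0, 70], [-30, 0, 0, 0, 0, 0, 70], [0, 0, 0, 0, 0, 0, 70], [0, 0, 0, 0, 0, 0, 70], [0, 0, 0, 0, 0, 0, 70]]}' > next.json && python3 -m creep next.json; python3 look.py 6 pin_grip
python3 - <<'E'
from h import *
T=np.load('pics/w6T.npy'); im=cv2.imread('pics/w6.png'); d=np.load('pics/w6d.npy')
hsv=cv2.cvtColor(im,cv2.COLOR_BGR2HSV); m=((hsv[...,0]<6)|(hsv[...,0]>174))&(hsv[...,1]>180)
n,l,st,ce=cv2.connectedComponentsWithStats(m.astype(np.uint8))
for i in range(1,n):
    if st[i,4]>100:
        ys,xs=np.nonzero((l==i)&(d>0)); P=np.array([world('wrist',(x,y),d[y,x],T) for x,y in zip(xs,ys)]); top=P[P[:,2]>P[:,2].max()-3]; print(st[i],'zmax',P[:,2].max().round(1),np.median(top[:,2]).round(1),top.mean(0).round(1))
s,_=cams.get_image('scene'); cv2.imwrite('pics/s2.png',s)
cv2.imwrite('pics/fin.png',np.hstack([cv2.resize(im,(400,300)),cv2.resize(s[70:230,180:393],(400,300))]))
E
```

```text
clock: 19.55
eef_pos: [482.1, -146.6, 56.5]
tool_rot: [-3.142, -0.0, 1.419]
force: [-0.3, 0.3, 0.4]
width: 70.0
gripper_force: 0.0
clock: 20.45
eef_pos: [473.0, -204.9, 166.6]
tool_rot: [-3.141, -0.001, 1.42]
force: [-0.1, 0.6, 0.3]
width: 70.1
gripper_force: 0.0
pin_grip [276.3 121.6] 0.65 on z76 [ 481.7 -149.5   76. ] z34 [ 481.3 -152.6   34. ]
[]
clock 20.55 tcp [ 473.2 -204.7  166.5] rpy [-3.141e+00 -1.000e-03  1.421e+00] tool delta [371.3   9.4 -13.2]
rotvec [-0.    -0.001  0.003]
```

View pics/fin.png

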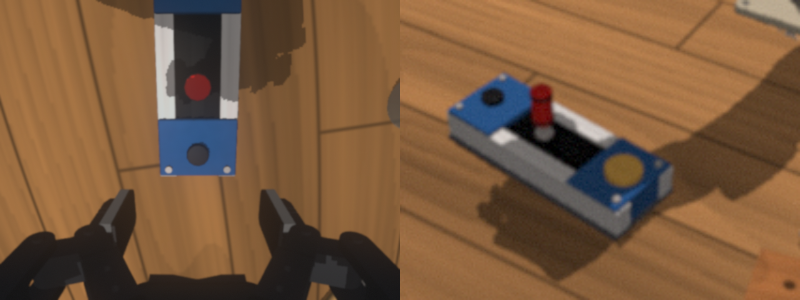

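The wrist and scene views show the pin standing upright in the strip (left view cap at (197,87)) with its collar on the strip and the gripper clear. One height check, then I hand it in if it passes.

Run:
```python
from h import *
T=np.load('pics/w6T.npy'); d=np.load('pics/w6d.npy')
z=[world('wrist',(x,y),d[y,x],T)[2] for y in range(114,130,4) for x in range(268,286,4)]
print(np.round(np.reshape(z,(4,-1)),1))
if abs(np.median(z)-94)<3: print(ctrl.finish_job())
```

```text
[[93.8 95.1 94.4 94.2 94. ]
 [94.8 93.8 92.8 93.3 94.5]
 [93.7 94.1 92.6 93.3 94.3]
 [93.  94.3 94.9 93.9 93.9]]
the job is handed in; nothing more can be done
None
```

The pin was taken from the stand, felt along the strip's centre line into the hole, pressed home and released. Its cap measured about 94 mm high, as expected with the collar flat on the strip, and the job was handed in at about 21 s.

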